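# Run a fingertip along the stoppers of a sample rack

### The job

The six stoppers on the curved sample rack are standing slightly proud. Starting at the end with the upright tab, run the closed fingertips along the curved row to the other end, touching lightly, so that every stopper is pushed fully home. Do not lift the rack, shove it out of its place or lean on it hard, and leave the cup, the bottle and the vials around it alone.

Things in the scene. Friction and masses are not known exactly. Their poses are not given: they have to be found in the camera images.
- rack: loose curved rack segment of an autosampler, 1.8 kg, standing on the worktop: dark steel base plate and white top plate (50 mm across the curve, about 210 mm along it), six glass tubes between. Its upper face is 62 mm above the worktop. Origin: on the worktop under the middle of the row of stoppers. The row lies on an arc of radius 120 mm about the point x=-120 mm, y=0 of this frame; z is up; the row's ends point to +y (start, with the tab) and -y
- tab_top (a point): top centre of the upright white tab (26 x 5 mm, standing 20 mm above the rack's top plate, top at 82 mm) which marks the starting end of the row, 33 mm along the curve from the centre of stopper 1
- stopper1_top (a point): top centre of stopper 1, counted from the tab: a grey disc-shaped stopper, 26 mm in diameter, with a 2 mm rim and a shallow conical top (29 degrees) rising 5.5 mm to a 6 mm flat. It stands 75 mm above the worktop when fully up and 70 mm when fully home; neighbours are 30 mm apart along the arc
- stopper1 (a joint): how far stopper 1 has been pushed down into its tube: 0 m fully up, 0.005 m fully home (starts at 0 to 0.001). It needs about 2 N and stays where it is left
- stopper2_top (a point): top centre of stopper 2, counted from the tab; same shape and heights as stopper 1
- stopper2 (a joint): how far stopper 2 has been pushed down, as for stopper 1
- stopper3_top (a point): top centre of stopper 3, counted from the tab; same shape and heights as stopper 1
- stopper3 (a joint): how far stopper 3 has been pushed down, as for stopper 1
- stopper4_top (a point): top centre of stopper 4, counted from the tab; same shape and heights as stopper 1
- stopper4 (a joint): how far stopper 4 has been pushed down, as for stopper 1
- stopper5_top (a point): top centre of stopper 5, counted from the tab; same shape and heights as stopper 1
- stopper5 (a joint): how far stopper 5 has been pushed down, as for stopper 1
- stopper6_top (a point): top centre of stopper 6, counted from the tab; same shape and heights as stopper 1
- stopper6 (a joint): how far stopper 6 has been pushed down, as for stopper 1
- cup_small: loose clear plastic sample cup, 61 mm wide, 66 mm tall, by the inner (concave) side of the rack; origin at the centre of its underside; bystander
- dropper_bottle: loose brown dropper bottle, 33 mm wide, 102 mm tall, by the inner side of the rack; origin at the centre of its underside; bystander
- vial_3: loose white screw-cap vial, 23 mm wide, 56 mm tall, by the outer side of the rack; origin at the centre of its underside; bystander
- vial_1: loose screw-cap vial with a blue cap, 23 mm wide, 56 mm tall, by the outer side of the rack; origin at the centre of its underside; bystander
- milk_analyser: the fixed grey milk analyser to the left of the rack, an obstacle: 399 mm deep (x), 236 mm wide (y), 305 mm tall; its front slopes back; origin about the centre of its underside
Not all that is in view belongs to the job. What is shaped like the rack but yellow is not meant.

How it is judged (in metres and radians):
On the way, in this order (a step that is already met when the one before it is completed fails the run):
1. the first stopper, beside the tab, is home (value of joint stopper1 above 0.0035 m), for 0.1 s.
2. the fourth stopper is home (value of joint stopper4 above 0.0035 m), for 0.1 s.
3. the last stopper is home (value of joint stopper6 above 0.0035 m), for 0.1 s.
At the end, for the whole second after the job is handed in: all six stoppers are down at least 3.5 mm of their 5 mm travel, the rack stands flat, at rest and within 20 mm of where it was, and the cup, bottle and vials stand upright within 20 mm of where they were (value of joint each of stopper1, stopper2, stopper3, stopper4, stopper5, stopper6 above 0.0035 m and distance of each of rack, cup_small, dropper_bottle, vial_3, vial_1 from where it was at the start of the episode below 0.02 m and angle between rack's own z axis and vertical below 0.05 rad and linear speed of rack below 0.02 m/s and angle between each of cup_small, dropper_bottle, vial_3, vial_1's own z axis and vertical below 0.2 rad); the robot touches nothing.
It fails at once if the rack is shoved more than 20 mm, lifted or tipped (distance of rack from where it was at the start of the episode above 0.02 m or height (world z) of rack above 0.01 m or angle between rack's own z axis and vertical above 0.12 rad).
It fails at once if the fingers lean on the rack or its stoppers with more than 40 N (contact force between the fingers and rack above 40 N).
It fails at once if the last stopper is pushed home before the first (value of joint stopper6 above 0.0035 m and value of joint stopper1 below 0.003 m).
It fails at once if the cup, the bottle or a vial is moved more than 20 mm, lifted or knocked over (distance of any of cup_small, dropper_bottle, vial_3, vial_1 from where it was at the start of the episode above 0.02 m or angle between any of cup_small, dropper_bottle, vial_3, vial_1's own z axis and vertical above 0.4 rad).
It also fails if it takes over 54 s, if anything falls off the work surface, if the arm or the gripper's body presses on something with over 40 N, if the wrist force passes 120 N, or if a joint passes its speed limit or range.

### The arm

A 6-joint arm with a two-finger parallel gripper is mounted at the origin on a cart in front of the work surface, level with it; the furniture and walls round the work are solid. World frame = base frame: x ahead of the robot, y to its left, z up, the work surface at z = 0. Lengths are in m, angles in degrees, forces in N, time in s.
With the tool pointing down it reaches from about 0.35 to 0.875 m from the base axis. Payload 4.2 kg.
Tool frame: the origin (TCP) lies between the finger pads; the fingertips stand 8 mm ahead of it and the grasp point (between the pads) lies 11 mm behind it; x points along the fingers, y is the direction in which the jaws open and shut, and the axes are right-handed (so a half turn about x gives the same grasp; the last joint's range is limited). The gripper opens to 87 mm and grips with 3 to 60 N. Pads are 19 mm wide; open, the fingers measure 117 mm over their backs; the gripper's body (75 mm by 190 mm) begins 51 mm behind the grasp point.
Start: joints at [-49.068, 22.042, 0.453, 0, -68.411, -14.817], TCP at [0.275, -0.561, 0.231] pointing down, gripper open.
Joint ranges: [-179.83, 179.83], [-69.29, 118.12], [-61.27, 80.66], [-181.25, 117.63], [-171.15, -9.14], [-177.46, 177.46]. Speed limits (degrees/s): [159.86, 159.86, 180, 180, 180, 180].

### API

Orientations are given as a 3x3 rotation matrix whose columns are the frame's x, y, z axes.
In Python, from station import r gives the robot as it stands. The module is installed in compiled form; this text tells all that it offers.
- The arm moves only by the tool move_arm, never from a script. Its argument "increments" is one flat list of numbers, 7 for each row, row after row: the turn, a rotation vector about the tool's x, y, z in degrees, then the shift along the tool's x, y, z in m, then the finger opening in m, from 0 to 0.087. A call has 1 to 12 rows; each row is the pose to reach, as a shift and turn from the pose commanded when the call began, along the tool's axes at that moment; what a row does not reach only later rows make up. A row lasts 1/12 s, in which the tool goes at most 41.7 mm and 7.16 degrees, less where a joint would pass 70% of its speed; a pose out of reach is approached as far as the arm can. A call with a gripper value outside its range is refused whole. The fingers move at their own pace and stop on an object; the grip force is fixed at half the most. Time passes only in rows, so rows that repeat a pose let the fingers close. It gives the time, the measured TCP pose, the force and the opening at its end, in the units of the state.
- r.sense(): the state, without advancing time (a new reading comes with each control period).
- r.capture(name): name is "scene" or "top" or "wrist"; returns the picture (480x640x3 uint8, red, green, blue); there is no depth.
- r.calibration(name): a dict with "fx", "fy", "cx", "cy" (pixels), "rvec" (rotation vector, rad) and "tvec" (3), from world to camera coordinates, as OpenCV has them; the wrist camera has in their place "tool_from_camera" (4x4, takes a point from camera to tool coordinates, whose origin is the TCP and whose axes are the tool frame's). Camera axes: x right, y down, z forward; pixel columns grow to the right and rows downward; lengths in m; the calibration is good to about 2 mm. A picture is of the moment at which its call begins: read the wrist's pose just before it. calibration takes no time and is no camera call.
- r.finish_job(): hands the job in, once; it reports no verdict.
The state is a dict: "time_s": time; "joints": joint angles; "joint_velocities": joint speeds; "effort": joint torques, N m; "tcp_pos": TCP position; "ee_rot": TCP orientation; "wrist_force": force on the tool from outside, world axes, zero at the start; "moment": the same for the moment, N m; "gripper_width": opening from 0.0 (shut) to 1.0 (fully open).
Only numpy, scipy, OpenCV 4.12 (cv2) and the standard library are available. Lean on these libraries where they do the work, as an engineer would, in place of code of your own. Each camera call takes 0.05 s, during which the arm holds its last target.

## Working session

There is one attempt and no reset: what is moved stays moved. The work goes in short steps, Python scripts to look and compute and a tool call to move; the robot and the scene stay as the last step left them, time stands still between calls to the robot, and variables do not carry over. Pictures are saved under pics/ and viewed, and the job is handed in when it is done.

Besides the shell and the picture viewer there is one more tool, called after "Emit:" by a JSON object that holds its "fn" and its "kwargs". move_arm: Moves the arm, as the interface text tells. Its arguments: {"type":"object","properties":{"increments":{"type":"array","items":{"type":"number"}}},"required":["increments"]}

```bash
mkdir -p pics
python3 - <<'E'
from station import r
import cv2
s=r.sense()
print({k:(v if not hasattr(v,'tolist') else v.tolist()) for k,v in s.items()})
for n in ("scene","top"):
    im=r.capture(n); cv2.imwrite(f"pics/{n}0.png",im[:,:,::-1]); print(n,r.calibration(n))
print(r.calibration("wrist"))
E
```

```text
{'time_s': 0.0, 'joints': [-49.068740147232326, 22.08912976276884, 0.37938907496724417, -0.02886924695556546, -68.41102092270908, -14.815852176699215], 'joint_velocities': [0.07048222290719378, 0.03271909517099682, 0.046185055744365655, 0.06031129733073807, 0.057263279651002315, -0.06834314712229936], 'effort': [0.00011439543413871434, -39.066946506500244, 18.740068674087524, 4.2196641862392426, 0.010979091748595238, -0.00020585418042173842], 'tcp_pos': [0.2748622142458953, -0.5606590074114332, 0.22947441778259864], 'ee_rot': [[-0.001026866482306484, -0.4400126208137931, 0.8979910016641618], [0.0018992654748889145, 0.8979889973311721, 0.4400138105364557], [-0.9999976691652253, 0.0021573587400134666, -8.641402361238827e-05]], 'wrist_force': [0.3219183325287841, 0.23730723347394558, -0.583765106248038], 'moment': [0.03464853363718377, 0.05931353491854526, -0.045661829596341526], 'gripper_width': 0.9998510021930627}
scene {'fx': 536.9350956248869, 'fy': 536.9350956248869, 'cx': 333.98182967082215, 'cy': 243.73921973108924, 'rvec': array([ 1.92125107, -1.15869462,  0.60620489]), 'tvec': array([-0.54333431,  0.23469871,  0.73849609])}
top {'fx': 614.1547404523427, 'fy': 614.1547404523427, 'cx': 332.58668404757725, 'cy': 235.12105890621058, 'rvec': array([ 2.22578577, -2.19480886,  0.04499131]), 'tvec': array([-0.34811195,  0.51380907,  1.29029925])}
{'fx': 360.37832767559075, 'fy': 360.37832767559075, 'cx': 319.8342403179619, 'cy': 240.6359037293667, 'tool_from_camera': array([[-8.44925886e-04, -2.96818929e-01,  9.54933406e-01,
        -1.55760325e-01],
       [ 9.99999620e-01, -4.57698849e-04,  7.42535425e-04,
         6.65699981e-06],
       [ 2.16673352e-04,  9.54933670e-01,  2.96819202e-01,
        -8.24007688e-02],
       [ 0.00000000e+00,  0.00000000e+00,  0.00000000e+00,
         1.00000000e+00]])}
```

View pics/scene0.png

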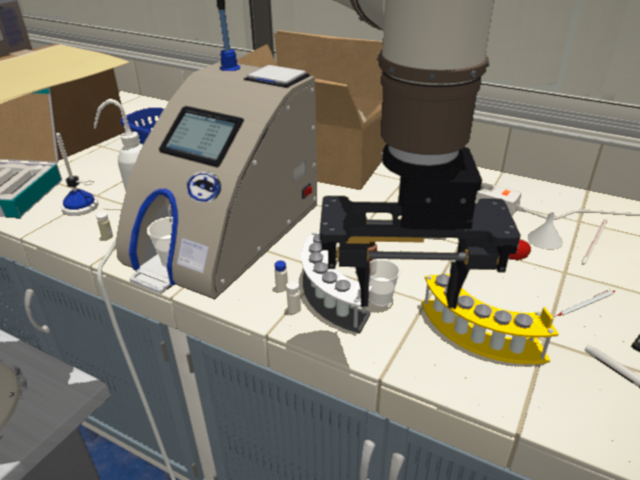

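View pics/top0.png

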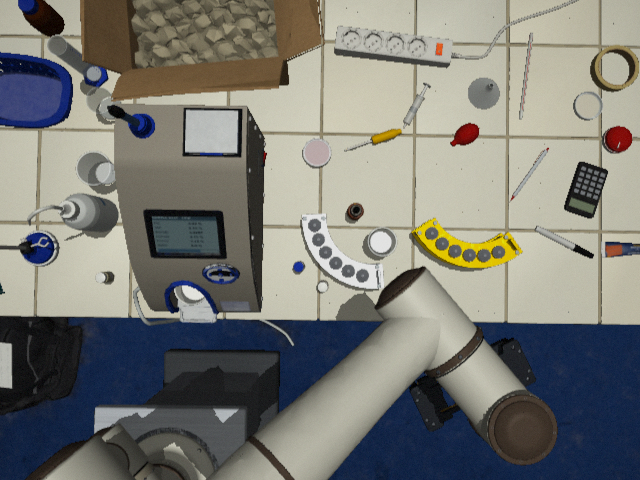

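Top view: the white rack is around px (342,252), with six stoppers running from (313,226) to (362,275). The only look-alike is the yellow rack at (467,247), which is excluded by its colour. I'll take a close crop to find the tab end.

Run:
```python
import cv2
im=cv2.imread("pics/top0.png")[200:305,285:405]
cv2.imwrite("pics/crop0.png",cv2.resize(im,None,fx=5,fy=5,interpolation=cv2.INTER_CUBIC))
im=cv2.imread("pics/scene0.png")[220:340,260:420]
cv2.imwrite("pics/crop1.png",cv2.resize(im,None,fx=5,fy=5,interpolation=cv2.INTER_CUBIC))
```

```text
(no output)
```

View pics/crop0.png

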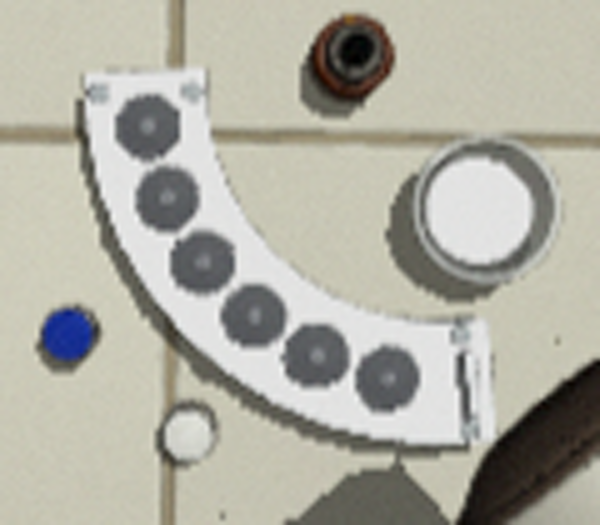

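View pics/crop1.png

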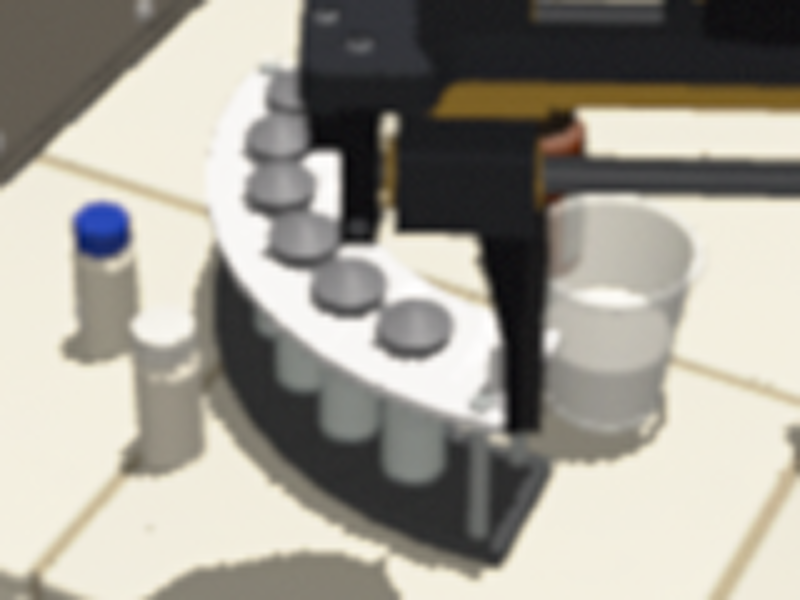

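The close crop shows the tab at the right end, top px (380,277), so stopper 1 is the disc at about (362,275) and stopper 6 is at about (314,225). Next I'll measure positions.

```bash
cat > h.py <<'E'
import numpy as np,cv2
from scipy.optimize import least_squares
from station import r
def ray(c,uv,z):
    R=cv2.Rodrigues(c["rvec"])[0]; t=c["tvec"]; o=-R.T@t
    d=R.T@np.array([(uv[0]-c["cx"])/c["fx"],(uv[1]-c["cy"])/c["fy"],1])
    return o+d*(z-o[2])/d[2]
E
python3 - <<'E'
from h import *
c=r.calibration("top"); im=cv2.imread("pics/top0.png")
hsv=cv2.cvtColor(im,cv2.COLOR_BGR2HSV)
m=((hsv[...,2]<150)&(hsv[...,1]<60)).astype(np.uint8)
poly=np.array([[301,213],[327,212],[330,228],[345,250],[378,262],[374,290],[340,284],[315,262]])
w=np.zeros_like(m); cv2.fillPoly(w,[poly],1); m&=w
n,l,st,ce=cv2.connectedComponentsWithStats(m)
P=[]
for i in range(1,n):
    if 60<st[i,4]<250:
        p=ray(c,ce[i],0.070); P.append(p); print(ce[i].round(1),st[i],p.round(4))
P=np.array(P); P=P[np.argsort(P[:,0])]
print(np.linalg.norm(np.diff(P,axis=0),axis=1))
# pose of rack: theta, origin; stopper k angle (k-3.5)*.25 rad
a=(3.5-np.arange(1,7))*0.25
M=np.c_[-.12+.12*np.cos(a),.12*np.sin(a)]
best=[]
for k,Q in enumerate((P,P[::-1])):
    f=lambda x:((np.array([[np.cos(x[2]),-np.sin(x[2])],[np.sin(x[2]),np.cos(x[2])]])@M.T).T+x[:2]-Q[:,:2]).ravel()
    for t0 in (0,2,4):
        s=least_squares(f,[*Q.mean(0)[:2],t0]); best.append((s.cost,k,s.x,s.fun))
b=min(best,key=lambda q:q[0]);print(b)
x=b[2];R=np.array([[np.cos(x[2]),-np.sin(x[2])],[np.sin(x[2]),np.cos(x[2])]])
print("fit",((R@M.T).T+x[:2]).round(4).tolist())
at=a[0]+33/120; print("tab pred",R@[-.12+.12*np.cos(at),.12*np.sin(at)]+x[:2],"tab px",ray(c,(380.5,276),.082))
for nm,uv,z in (("bottle",(355.5,211),.102),("cup",(381,242),.066),("vblue",(298.7,267),.056),("vwhite",(322.5,286.5),.056),("an top",(246,107),.305),("an bot",(263,230),.0),("an bot",(262,312),.0)): print(nm,ray(c,uv,z).round(3))
E
```

```text
[314.1 224.8] [308 219  13  13 131] [ 0.5371 -0.3027  0.07  ]
[317.9 239.2] [312 233  13  13 126] [ 0.508  -0.3108  0.07  ]
[325.1 252. ] [319 246  13  13 129] [ 0.4825 -0.3256  0.07  ]
[335.3 262.7] [329 257  13  12 126] [ 0.4612 -0.3466  0.07  ]
[347.8 270.6] [341 265  14  12 132] [ 0.4457 -0.3719  0.07  ]
[338.9 280.2] [320 266  39  22  74] [ 0.4262 -0.3544  0.07  ]
[361.9 275.3] [356 269  13  13 128] [ 0.4367 -0.4006  0.07  ]
[0.0473795  0.03005987 0.02970621 0.02982609 0.02953581 0.03021418]Traceback (most recent call last):
  File "<stdin>", line 21, in <module>
    return func(*args, **kwargs)
    vector_fun = VectorFunction(
        fun_wrapped,
    ...<6 lines>...
        workers=workers
    )
    self._update_fun()
    ~~~~~~~~~~~~~~~~^^
    self.f = self.fun_wrapped(xp_copy(self.x))
             ~~~~~~~~~~~~~~~~^^^^^^^^^^^^^^^^^
    return np.atleast_1d(self.fun(x))
                         ~~~~~~~~^^^
    return self.f(x, *self.args, **self.kwargs)
           ~~~~~~^^^^^^^^^^^^^^^^^^^^^^^^^^^^^^
  File "<stdin>", line 19, in <lambda>
ValueError: operands could not be broadcast together with shapes (6,2) (7,2)
```

Run:
```python
from h import *
c=r.calibration("top")
S=np.array([[.4367,-.4006],[.4457,-.3719],[.4612,-.3466],[.4825,-.3256],[.508,-.3108],[.5371,-.3027]])
a=(3.5-np.arange(1,7))*0.25
M=np.c_[-.12+.12*np.cos(a),.12*np.sin(a)]
f=lambda x:((np.array([[np.cos(x[2]),-np.sin(x[2])],[np.sin(x[2]),np.cos(x[2])]])@M.T).T+x[:2]-S).ravel()
s=min((least_squares(f,[.47,-.33,t]) for t in (0,2,4)),key=lambda s:s.cost)
x=s.x; print(x,(s.fun*1e3).round(2))
R=np.array([[np.cos(x[2]),-np.sin(x[2])],[np.sin(x[2]),np.cos(x[2])]])
print("fit",((R@M.T).T+x[:2]).round(4).tolist())
at=a[0]+33/120; print("tab pred",R@[-.12+.12*np.cos(at),.12*np.sin(at)]+x[:2],"tab px",ray(c,(380.5,276),.082))
for nm,uv,z in (("bottle",(355.5,211),.102),("cup",(381,242),.066),("vblue",(298.7,267),.056),("vwhite",(322.5,286.5),.056),("an top",(246,107),.305),("an bot",(263,230),.0),("an bot",(262,312),.0)): print(nm,ray(c,uv,z).round(3))
q=r.sense(); E=np.array(q["ee_rot"]); T=q["tcp_pos"]
print("shift tool", (E.T@(np.array([*S[0],.12])-T)).round(4))
ang=np.degrees(np.arctan2(E[1,1],E[0,1])); print("jaw dir",ang)
```

```text
[ 0.47108965 -0.33541207  2.34440727] [ 0.01 -0.1  -0.23 -0.19 -0.16  0.06 -0.05 -0.03  0.36  0.13  0.07  0.12]
fit [[0.4367, -0.4007], [0.4455, -0.3721], [0.461, -0.3465], [0.4824, -0.3256], [0.5084, -0.3107], [0.5372, -0.3026]]
tab pred [ 0.43557011 -0.43357517] tab px [ 0.4360914  -0.43698224  0.082     ]
bottle [ 0.564 -0.384  0.102]
cup [ 0.504 -0.439  0.066]
vblue [ 0.451 -0.272  0.056]
vwhite [ 0.412 -0.321  0.056]
an top [ 0.718 -0.193  0.305]
an bot [ 0.528 -0.193  0.   ]
an bot [ 0.354 -0.193  0.   ]
shift tool [0.1097 0.0724 0.2158]
jaw dir 116.10439622799586
```

The rack fit is good to 0.4 mm. The tab prediction agrees with the pixel, and the analyser side is at y = -0.193. I'll turn the jaw axis to world x so the wide body stays clear of the analyser, close the fingers, and go above stopper 1.

Emit:
{"fn": "move_arm", "kwargs": {"increments": [-5.8,0,0,0.007,0.0066,0.0196,0,-11.6,0,0,0.014,0.0132,0.0392,0,-17.4,0,0,0.021,0.0198,0.0588,0,-23.2,0,0,0.028,0.0264,0.0784,0,-29,0,0,0.035,0.033,0.098,0,-34.8,0,0,0.042,0.0396,0.1176,0,-40.6,0,0,0.049,0.0462,0.1372,0,-46.4,0,0,0.056,0.0528,0.1568,0,-52.2,0,0,0.063,0.0594,0.1764,0,-58,0,0,0.07,0.066,0.196,0,-63.9,0,0,0.078,0.0724,0.2158,0,-63.9,0,0,0.078,0.0724,0.2158,0]}}

```text
time_s: 1.1
tcp_pos: [0.4382, -0.3985, 0.1504]
ee_rot: [[-0.003, -1.0, -0.006], [0.002, -0.006, 1.0], [-1.0, 0.003, 0.002]]
wrist_force: [-0.6, 0.2, -0.5]
gripper_width: 0.173
```

Run:
```python
from h import *
q=r.sense(); E=np.array(q["ee_rot"]); print(q["time_s"],q["tcp_pos"],E.round(3).tolist(),q["wrist_force"],q["gripper_width"],np.round(q["joints"],1))
im=r.capture("wrist"); cv2.imwrite("pics/w1.png",im[:,:,::-1])
im=r.capture("scene"); cv2.imwrite("pics/s1.png",im[:,:,::-1])
c=r.calibration("wrist"); q=r.sense(); T=np.eye(4); T[:3,:3]=q["ee_rot"]; T[:3,3]=q["tcp_pos"]
W=np.linalg.inv(T@c["tool_from_camera"])
for p in [[.4367,-.4007],[.4455,-.3721],[.461,-.3465],[.4824,-.3256],[.5084,-.3107],[.5372,-.3026]]:
    v=W@[*p,.075,1]; print((c["fx"]*v[0]/v[2]+c["cx"]).round(1),(c["fy"]*v[1]/v[2]+c["cy"]).round(1))
```

```text
1.1 [ 0.43817621 -0.39847596  0.15038449] [[-0.003, -1.0, -0.006], [0.002, -0.006, 1.0], [-1.0, 0.003, 0.002]] [-0.55393279  0.18441122 -0.52139064] 0.17300402941140625 [-26.7  22.8 -10.5  -0.1 -56.8  27.1]
319.3 253.7
306.9 291.9
286.0 323.9
258.1 348.8
224.8 365.8
187.9 374.9
```

View pics/w1.png

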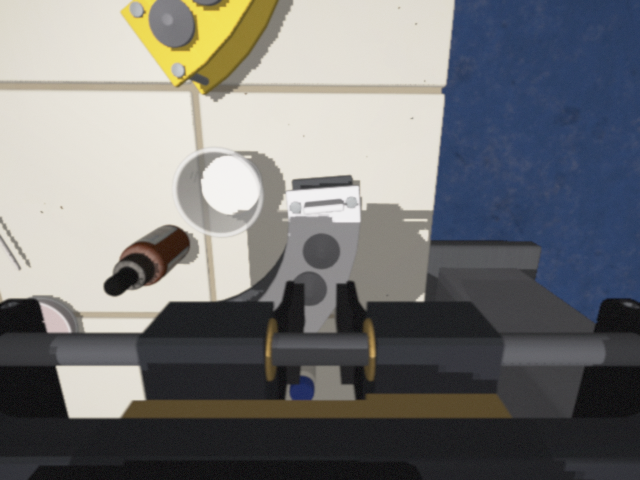

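View pics/s1.png

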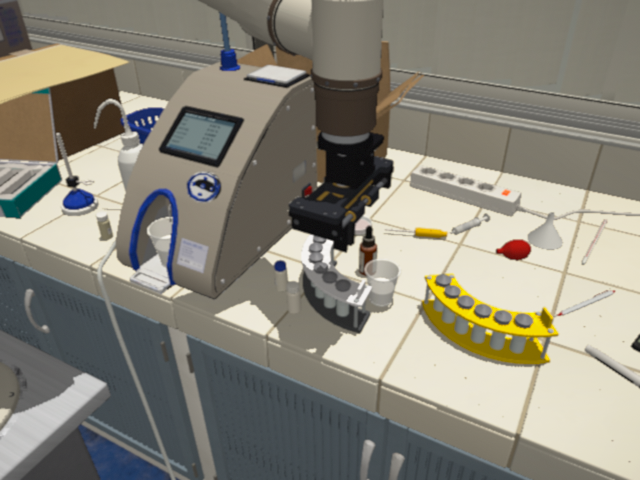

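The wrist view shows stopper 1 at (322,250), stopper 2 at (308,288) and the tab at (323,207). My predictions were (319,254) and (307,292), so they agree to about 3 mm. The scene view shows the gripper clear of the analyser. Next I'll finish closing and go down to 5 mm above stopper 1.

Emit:
{"fn": "move_arm", "kwargs": {"increments": [0,0,0,0.008,0,0,0,0,0,0,0.016,0,0,0,0,0,0,0.024,0,0,0,0,0,0,0.032,0,0,0,0,0,0,0.038,0,0,0,0,0,0,0.044,0,0,0,0,0,0,0.05,0,0,0,0,0,0,0.054,0,0,0,0,0,0,0.058,0,0,0,0,0,0,0.06,0,0,0,0,0,0,0.06,0,0,0,0,0,0,0.06,0,0,0]}}

```text
time_s: 2.2
tcp_pos: [0.4372, -0.4012, 0.0927]
ee_rot: [[0.0, -1.0, -0.0], [-0.0, -0.0, 1.0], [-1.0, -0.0, -0.0]]
wrist_force: [0.1, -0.3, -1.1]
gripper_width: 0.006
```

Emit:
{"fn": "move_arm", "kwargs": {"increments": [0,0,0,0,0,0,0,0,0,0,0,0,0,0]}}

```text
time_s: 2.37
tcp_pos: [0.4372, -0.4013, 0.093]
ee_rot: [[0.001, -1.0, -0.0], [-0.0, -0.0, 1.0], [-1.0, -0.001, -0.0]]
wrist_force: [0.2, 0.0, 0.1]
gripper_width: 0.013
```

Run:
```python
from h import *
q=r.sense(); E=np.array(q["ee_rot"]); print(q["time_s"],q["tcp_pos"],E.round(4).tolist(),q["wrist_force"],q["gripper_width"])
im=r.capture("scene"); cv2.imwrite("pics/s2.png",cv2.resize(im[170:340,250:430,::-1],None,fx=4,fy=3.5,interpolation=cv2.INTER_CUBIC))
```

```text
2.3667 [ 0.43724878 -0.40126962  0.09295201] [[0.0007, -1.0, -0.0004], [-0.0004, -0.0004, 1.0], [-1.0, -0.0007, -0.0004]] [0.16385188 0.01107984 0.07014681] 0.012716026827356557
```

View pics/s2.png

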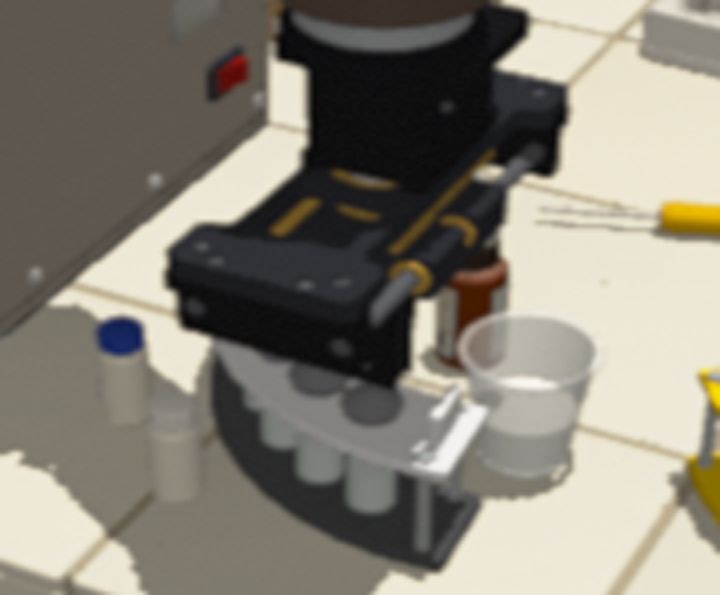

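The fingertips hang over stopper 1 and are clear of the tab and cup. I'll go down in steps and watch the force.

Emit:
{"fn": "move_arm", "kwargs": {"increments": [0,0,0,0.003,0,0,0,0,0,0,0.006,0,0,0,0,0,0,0.008,0,0,0,0,0,0,0.01,0,0,0,0,0,0,0.011,0,0,0,0,0,0,0.012,0,0,0,0,0,0,0.012,0,0,0,0,0,0,0.012,0,0,0]}}

```text
time_s: 3.08
tcp_pos: [0.437, -0.4012, 0.0805]
ee_rot: [[0.0, -1.0, -0.0], [0.0, -0.0, 1.0], [-1.0, -0.0, 0.0]]
wrist_force: [-0.5, 0.4, 0.2]
gripper_width: 0.003
```

Emit:
{"fn": "move_arm", "kwargs": {"increments": [0,0,0,0.0005,0,0,0,0,0,0,0.001,0,0,0,0,0,0,0.001,0,0,0,0,0,0,0.001,0,0,0]}}

```text
time_s: 3.42
tcp_pos: [0.4371, -0.4012, 0.0796]
ee_rot: [[0.0, -1.0, -0.0], [-0.0, -0.0, 1.0], [-1.0, -0.0, -0.0]]
wrist_force: [-1.6, 1.6, 1.8]
gripper_width: 0.002
```

Emit:
{"fn": "move_arm", "kwargs": {"increments": [0,0,0,0.0005,0,0,0,0,0,0,0.001,0,0,0,0,0,0,0.001,0,0,0,0,0,0,0.001,0,0,0]}}

```text
time_s: 3.75
tcp_pos: [0.4371, -0.4012, 0.0786]
ee_rot: [[0.0, -1.0, -0.0], [-0.0, -0.0, 1.0], [-1.0, -0.0, -0.0]]
wrist_force: [0.2, 0.6, 2.3]
gripper_width: 0.002
```

Emit:
{"fn": "move_arm", "kwargs": {"increments": [0,0,0,0.0005,0,0,0,0,0,0,0.001,0,0,0,0,0,0,0.001,0,0,0,0,0,0,0.001,0,0,0]}}

```text
time_s: 4.08
tcp_pos: [0.4371, -0.4013, 0.0782]
ee_rot: [[0.0, -1.0, -0.001], [-0.0, -0.001, 1.0], [-1.0, -0.0, -0.0]]
wrist_force: [-2.2, 1.8, 5.7]
gripper_width: 0.005
```

The force rises sharply at tip height 70.2 mm, which matches the stated home height of 70 mm, so stopper 1 is home. Next I'll work out the arc offsets at 2.5 mm per row.

Run:
```python
import numpy as np
th=2.34441; c=np.array([.47109,-.33541])-.12*np.array([np.cos(th),np.sin(th)])
for k in range(5):
    a0=th+.625-.25*k
    a=a0-.25*np.arange(1,13)/12
    d=.12*np.c_[np.cos(a)-np.cos(a0),np.sin(a)-np.sin(a0)]
    print(k,[(round(-x,4),round(y,4)) for x,y in d])   # tool y=-X, tool z=+Y
```

```text
0 [(np.float64(-0.0005), np.float64(0.0025)), (np.float64(-0.001), np.float64(0.0049)), (np.float64(-0.0015), np.float64(0.0073)), (np.float64(-0.0021), np.float64(0.0098)), (np.float64(-0.0028), np.float64(0.0122)), (np.float64(-0.0035), np.float64(0.0146)), (np.float64(-0.0042), np.float64(0.017)), (np.float64(-0.005), np.float64(0.0193)), (np.float64(-0.0059), np.float64(0.0217)), (np.float64(-0.0068), np.float64(0.024)), (np.float64(-0.0078), np.float64(0.0263)), (np.float64(-0.0088), np.float64(0.0286))]
1 [(np.float64(-0.001), np.float64(0.0023)), (np.float64(-0.0021), np.float64(0.0045)), (np.float64(-0.0033), np.float64(0.0067)), (np.float64(-0.0045), np.float64(0.0089)), (np.float64(-0.0057), np.float64(0.0111)), (np.float64(-0.007), np.float64(0.0133)), (np.float64(-0.0083), np.float64(0.0154)), (np.float64(-0.0097), np.float64(0.0175)), (np.float64(-0.0111), np.float64(0.0195)), (np.float64(-0.0125), np.float64(0.0216)), (np.float64(-0.014), np.float64(0.0236)), (np.float64(-0.0156), np.float64(0.0256))]
2 [(np.float64(-0.0016), np.float64(0.0019)), (np.float64(-0.0032), n
[... 778 characters left out ...]
t64(0.0107)), (np.float64(-0.0191), np.float64(0.0118)), (np.float64(-0.0213), np.float64(0.0129)), (np.float64(-0.0236), np.float64(0.014)), (np.float64(-0.0259), np.float64(0.015))]
4 [(np.float64(-0.0023), np.float64(0.0009)), (np.float64(-0.0046), np.float64(0.0018)), (np.float64(-0.007), np.float64(0.0027)), (np.float64(-0.0094), np.float64(0.0035)), (np.float64(-0.0118), np.float64(0.0042)), (np.float64(-0.0142), np.float64(0.0049)), (np.float64(-0.0166), np.float64(0.0056)), (np.float64(-0.019), np.float64(0.0062)), (np.float64(-0.0214), np.float64(0.0067)), (np.float64(-0.0239), np.float64(0.0072)), (np.float64(-0.0263), np.float64(0.0077)), (np.float64(-0.0288), np.float64(0.0081))]
```

Emit:
{"fn": "move_arm", "kwargs": {"increments": [0,0,0,-0.0003,-0.0005,0.0025,0,0,0,0,-0.0003,-0.001,0.0049,0,0,0,0,-0.0003,-0.0015,0.0073,0,0,0,0,-0.0003,-0.0021,0.0098,0,0,0,0,-0.0003,-0.0028,0.0122,0,0,0,0,-0.0003,-0.0035,0.0146,0,0,0,0,-0.0003,-0.0042,0.017,0,0,0,0,-0.0003,-0.005,0.0193,0,0,0,0,-0.0003,-0.0059,0.0217,0,0,0,0,-0.0003,-0.0068,0.024,0,0,0,0,-0.0003,-0.0078,0.0263,0,0,0,0,-0.0003,-0.0088,0.0286,0]}}

```text
time_s: 5.08
tcp_pos: [0.4457, -0.3724, 0.0782]
ee_rot: [[-0.0, -1.0, -0.001], [-0.0, -0.001, 1.0], [-1.0, 0.0, -0.0]]
wrist_force: [-1.6, -3.8, 4.9]
gripper_width: 0.001
```

Run:
```python
from h import *
q=r.sense(); print(q["tcp_pos"],q["wrist_force"])
im=r.capture("scene"); cv2.imwrite("pics/s3.png",cv2.resize(im[170:340,250:430,::-1],None,fx=4,fy=3.5,interpolation=cv2.INTER_CUBIC))
```

```text
[ 0.44574273 -0.37242665  0.07821098] [-1.59309116 -3.78595361  4.89019964]
```

View pics/s3.png

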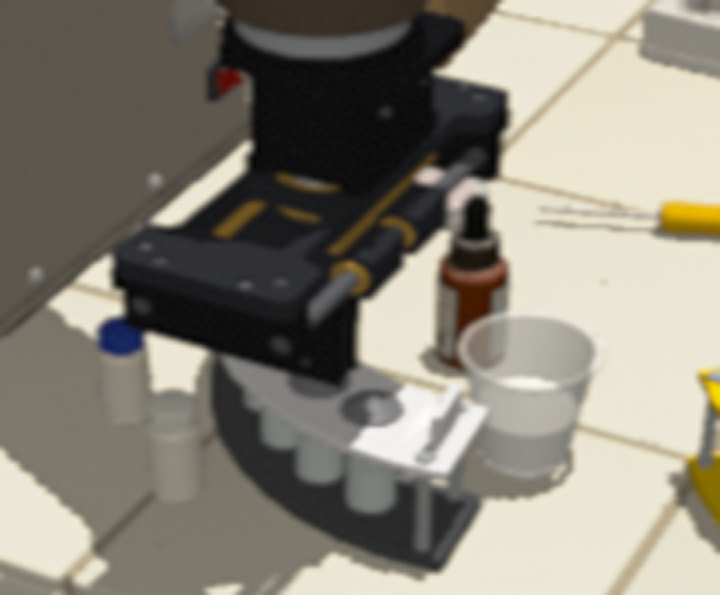

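Stopper 2 is under the tip with about 5 N, and the rack hasn't moved in the picture. I'll keep going.

Emit:
{"fn": "move_arm", "kwargs": {"increments": [0,0,0,0,-0.001,0.0023,0,0,0,0,0,-0.0021,0.0045,0,0,0,0,0,-0.0033,0.0067,0,0,0,0,0,-0.0045,0.0089,0,0,0,0,0,-0.0057,0.0111,0,0,0,0,0,-0.007,0.0133,0,0,0,0,0,-0.0083,0.0154,0,0,0,0,0,-0.0097,0.0175,0,0,0,0,0,-0.0111,0.0195,0,0,0,0,0,-0.0125,0.0216,0,0,0,0,0,-0.014,0.0236,0,0,0,0,0,-0.0156,0.0256,0]}}

```text
time_s: 6.13
tcp_pos: [0.4608, -0.3468, 0.0782]
ee_rot: [[-0.001, -1.0, -0.001], [0.0, -0.001, 1.0], [-1.0, 0.001, 0.0]]
wrist_force: [-2.5, -3.2, 6.4]
gripper_width: 0.005
```

Emit:
{"fn": "move_arm", "kwargs": {"increments": [0,0,0,0,-0.0016,0.0019,0,0,0,0,0,-0.0032,0.0038,0,0,0,0,0,-0.0049,0.0057,0,0,0,0,0,-0.0065,0.0076,0,0,0,0,0,-0.0083,0.0094,0,0,0,0,0,-0.01,0.0111,0,0,0,0,0,-0.0119,0.0129,0,0,0,0,0,-0.0137,0.0145,0,0,0,0,0,-0.0156,0.0162,0,0,0,0,0,-0.0175,0.0178,0,0,0,0,0,-0.0194,0.0194,0,0,0,0,0,-0.0214,0.0209,0]}}

```text
time_s: 7.13
tcp_pos: [0.4816, -0.3258, 0.0781]
ee_rot: [[-0.003, -1.0, -0.0], [0.001, -0.0, 1.0], [-1.0, 0.003, 0.001]]
wrist_force: [-3.7, -3.6, 7.7]
gripper_width: 0.005
```

Emit:
{"fn": "move_arm", "kwargs": {"increments": [0,0,0,-0.0001,-0.002,0.0015,0,0,0,0,-0.0002,-0.004,0.0029,0,0,0,0,-0.0002,-0.0061,0.0043,0,0,0,0,-0.0002,-0.0082,0.0057,0,0,0,0,-0.0002,-0.0103,0.007,0,0,0,0,-0.0002,-0.0125,0.0083,0,0,0,0,-0.0002,-0.0147,0.0095,0,0,0,0,-0.0002,-0.0169,0.0107,0,0,0,0,-0.0002,-0.0191,0.0118,0,0,0,0,-0.0002,-0.0213,0.0129,0,0,0,0,-0.0002,-0.0236,0.014,0,0,0,0,-0.0002,-0.0259,0.015,0]}}

```text
time_s: 8.13
tcp_pos: [0.5078, -0.3107, 0.0782]
ee_rot: [[-0.002, -1.0, -0.0], [0.001, -0.0, 1.0], [-1.0, 0.002, 0.001]]
wrist_force: [-2.9, -2.1, 5.4]
gripper_width: 0.003
```

Emit:
{"fn": "move_arm", "kwargs": {"increments": [0,0,0,0,-0.0023,0.0009,0,0,0,0,0,-0.0046,0.0018,0,0,0,0,0,-0.007,0.0027,0,0,0,0,0,-0.0094,0.0035,0,0,0,0,0,-0.0118,0.0042,0,0,0,0,0,-0.0142,0.0049,0,0,0,0,0,-0.0166,0.0056,0,0,0,0,0,-0.019,0.0062,0,0,0,0,0,-0.0214,0.0067,0,0,0,0,0,-0.0239,0.0072,0,0,0,0,0,-0.0263,0.0077,0,0,0,0,0,-0.0288,0.0081,0]}}

```text
time_s: 9.13
tcp_pos: [0.5387, -0.3029, 0.0783]
ee_rot: [[0.002, -1.0, -0.0], [-0.0, -0.0, 1.0], [-1.0, -0.002, -0.0]]
wrist_force: [-2.7, -0.9, 2.8]
gripper_width: 0.003
```

Emit:
{"fn": "move_arm", "kwargs": {"increments": [0,0,0,0,-0.002,0.0005,0,0,0,0,0,-0.004,0.001,0,0,0,0,0,-0.004,0.001,0,0,0,0,0,-0.004,0.001,0]}}

```text
time_s: 9.47
tcp_pos: [0.5423, -0.302, 0.0783]
ee_rot: [[0.002, -1.0, -0.0], [-0.0, -0.0, 1.0], [-1.0, -0.002, -0.0]]
wrist_force: [-0.9, 0.2, 3.1]
gripper_width: 0.003
```

All six have been run over with the tip at 70.2–70.3 mm. I'll lift straight up and then look.

Emit:
{"fn": "move_arm", "kwargs": {"increments": [0,0,0,-0.003,0,0,0,0,0,0,-0.008,0,0,0,0,0,0,-0.018,0,0,0,0,0,0,-0.03,0,0,0,0,0,0,-0.045,0,0,0,0,0,0,-0.06,0,0,0,0,0,0,-0.075,0,0,0,0,0,0,-0.09,0,0,0,0,0,0,-0.105,0,0,0,0,0,0,-0.12,0,0,0,0,0,0,-0.13,0,0,0,0,0,0,-0.13,0,0,0]}}

```text
time_s: 10.47
tcp_pos: [0.5429, -0.3025, 0.2114]
ee_rot: [[0.006, -1.0, -0.001], [-0.002, -0.001, 1.0], [-1.0, -0.006, -0.002]]
wrist_force: [-0.1, -0.5, 1.0]
gripper_width: 0.004
```

Emit:
{"fn": "move_arm", "kwargs": {"increments": [0,0,0,0,0,-0.02,0,0,0,0,0,0,-0.04,0,0,0,0,0,0,-0.06,0,0,0,0,0,0,-0.08,0,0,0,0,0,0,-0.1,0,0,0,0,0,0,-0.12,0,0,0,0,0,0,-0.14,0,0,0,0,0,0,-0.16,0,0,0,0,0,0,-0.18,0,0,0,0,0,0,-0.2,0,0,0,0,0,0,-0.21,0,0,0,0,0,0,-0.21,0]}}

```text
time_s: 11.47
tcp_pos: [0.5408, -0.5135, 0.2062]
ee_rot: [[-0.002, -1.0, 0.002], [0.001, 0.002, 1.0], [-1.0, 0.002, 0.001]]
wrist_force: [0.1, -0.2, 0.1]
gripper_width: 0.005
```

Run:
```python
from h import *
q=r.sense(); print(q["time_s"],q["tcp_pos"],q["wrist_force"])
a=r.capture("scene"); cv2.imwrite("pics/s4.png",cv2.resize(a[220:340,260:420,::-1],None,fx=5,fy=5,interpolation=cv2.INTER_CUBIC))
b=r.capture("top"); cv2.imwrite("pics/t4.png",b[:,:,::-1])
cv2.imwrite("pics/t4c.png",cv2.resize(b[200:305,285:405,::-1],None,fx=5,fy=5,interpolation=cv2.INTER_CUBIC))
c=r.calibration("top"); im=b[:,:,::-1].copy()
hsv=cv2.cvtColor(im,cv2.COLOR_BGR2HSV)
m=((hsv[...,2]<150)&(hsv[...,1]<60)).astype(np.uint8)
poly=np.array([[301,213],[327,212],[330,228],[345,250],[378,262],[374,290],[340,284],[315,262]])
w=np.zeros_like(m); cv2.fillPoly(w,[poly],1); m&=w
n,l,st,ce=cv2.connectedComponentsWithStats(m)
for i in range(1,n):
    if 60<st[i,4]<250: print(ce[i].round(1),st[i,2:],ray(c,ce[i],.066).round(4))
```

```text
11.4667 [ 0.54077594 -0.51348666  0.20615967] [ 0.08540328 -0.16370537  0.06497373]
[347.8 270.5] [ 13  12 122] [ 0.4457 -0.372   0.066 ]
[362.  275.2] [ 13  13 116] [ 0.4366 -0.4009  0.066 ]
```

View pics/s4.png

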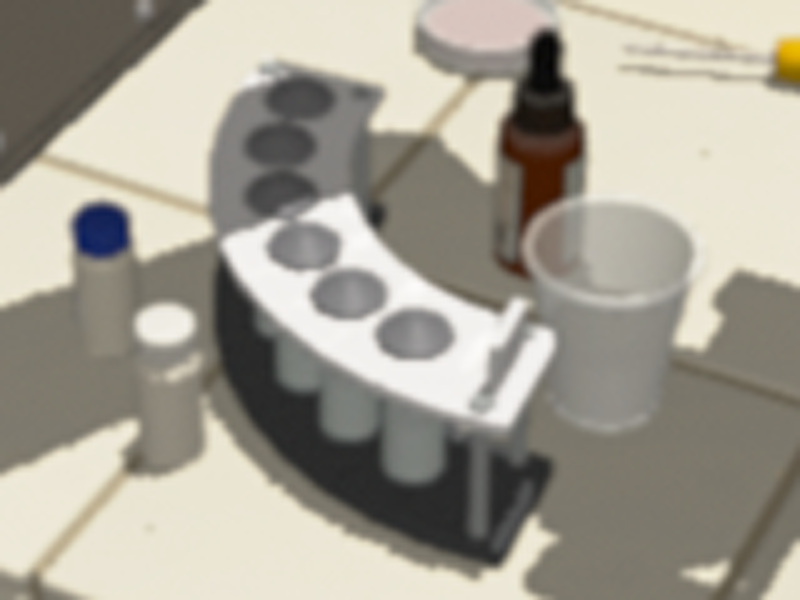

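View pics/t4c.png

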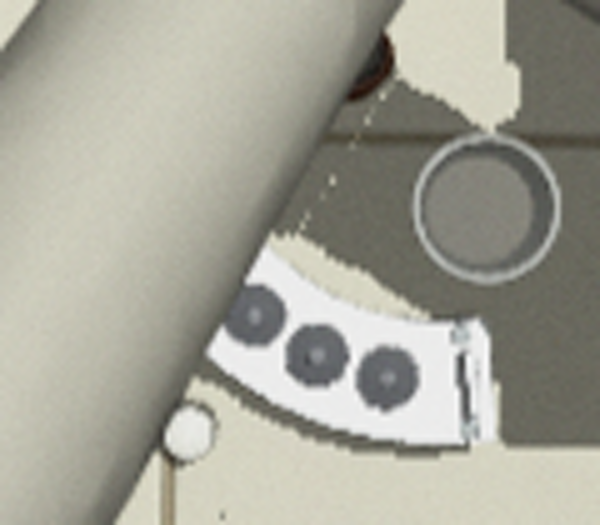

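In the scene view, all six stoppers now sit low on the plate. Stoppers 1–5 have dropped by an even 1.5–2 px or so, and stopper 6 at (300,98) looks like its neighbours. In the top view the rack hasn't moved: stopper 1 is at (362.0,275.2), against (361.9,275.3) before. The cup, bottle and vials are upright in place, and the wrist force is zero. I'm handing the job in.

Run:
```python
from station import r
print(r.finish_job()); print(r.sense()["time_s"])
```

```text
the job is handed in; nothing more can be done
None
the job is handed in; nothing more can be done
```

I pushed stopper 1 home at the tab end, then ran the closed fingertips along the arc to stopper 6, lifted off and handed the job in at about 11.5 s. No verdict is reported.

**Depth:** the tip ran at about 70.2 mm the whole way, against the stated home height of 70 mm. That puts every stopper down about 4.7–4.8 mm.

**Force:** I read the wrist force at the end of each move. Vertical force there was at most about 8 N.

**Last pictures:**
- **Stoppers:** all six look low on the plate. Stopper 6 had no clear "before" picture, so I judge it by its neighbours and the tip height.
- **Rack:** it shifted by less than 0.5 mm where I could measure it, which was at stoppers 1 and 2. The arm hid stoppers 5, 6 and most of the rest of the rack in the top view.
- **Bystanders:** the cup, bottle and both vials are upright and in place in the scene view. The blue-capped vial and most of the bottle were also hidden from the top camera.

No check failed or disagreed.

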